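# Lay out a smear-making station round the tube rack

## Robot

A 7-joint arm with a two-finger parallel gripper is mounted at the origin on a cart in front of the work surface, level with it; the furniture and walls round the work are solid. World frame = base frame: x ahead of the robot, y to its left, z up, the work surface at z = 0. Lengths are in mm, angles in rad, forces in N, time in s.
With the tool pointing down it reaches from about 400 to 875 mm from the base axis. Payload 4.4 kg.
Tool frame: the origin (TCP) lies on the mounting face of the last link; the fingertips stand 173 mm ahead of it and the grasp point (between the pads) lies 155 mm ahead of it; z points along the fingers, y is the line along which they close (so a half turn about z gives the same grasp; the last joint's range is limited). The gripper opens to 85 mm and grips with 20 to 120 N. Pads are 22 mm wide; open, the fingers measure 114 mm over their backs; the gripper's body (76 mm by 85 mm) begins 54 mm behind the grasp point. The pads swing forward as they close: fully open they stand 13 mm farther back than shut.
Start: joints at [1.118, 0.628, 0.038, 1.517, -0.027, 0.996, -0.02], TCP at [245.219, -601.983, 404.713] pointing down, gripper open.
Joint ranges: [-3.06, 3.06], [-0.37, 2.12], [-1.25, 1.32], [0.18, 2.47], [-1.1, 4.24], [0.23, 1.98], [-2.94, 2.94]. Speed limits (rad/s): [2.57, 2.57, 3.14, 3.14, 3.14, 3.14, 3.14].

## Interface

Orientations are given as a unit quaternion [w, x, y, z].
In Python, from rig import arm gives the robot as it stands. Calls block until the motion is done:
- arm.move_ptp(position, orientation): joint-space move of the TCP to a pose.
- arm.line_to(position, max_speed=150, attitude=None, force_limit=None): straight line of the TCP; attitude=None keeps the orientation; max_speed is the mean speed in mm/s. With force_limit (N) it stops when the force on the tool has changed by that much, and returns True; else False.
- arm.movej(angles): joint-space move.
- arm.gripper_to(opening): opening from 0.0 (shut) to 1.0 (fully open); the grip force is fixed at half the most; returns when the fingers have stopped.
- arm.pause(seconds).
- arm.inverse_kinematics(position, orientation): joint angles nearest the present ones, or None.
- arm.read_camera(name): name is "scene" or "top"; returns a dict with "image" (480x640x3 uint8, red, green, blue), "fx", "fy", "cx", "cy" (pixels), "rvec" (rotation vector, rad) and "tvec" (3), from world to camera coordinates, as OpenCV has them. Camera axes: x right, y down, z forward; pixel columns grow to the right and rows downward; lengths in mm; the calibration is good to about 2 mm. A picture is of the moment at which its call begins. There is no depth.
A pose or a line that the arm cannot do raises arm.IKError and nothing moves.
- arm.hand_in(): hands the job in; it is judged then, once.
Trained networks look in the newest picture that a camera, given by its name, has taken for a name from the list of things; names that differ only in an ending like _2 or _b are one class to them, and where a whole thing is asked for, a point or a joint stands for the part that bears it (a point fixed in the world has none). Each returns a list of dicts, best first, with "score" (0 to 1); they miss things now and then, are a little off and sometimes report something else, mostly with a low value. They report only what shows in the picture. A call takes as long as a camera call.
- arm.recognise(label, camera): "uv" ([column, row] in pixels, amid what is visible of it).
- arm.trace(label, camera): "pixels" (480x640 bool, what is visible of it) and "uv" ([column, row] in pixels, amid what is visible of it).
Readings, each from a call of its own:
- arm.current_clock(): time.
- arm.current_joint_pos(): joint angles.
- arm.current_qvel(): joint speeds.
- arm.current_joint_torque(): joint torques, N m.
- arm.current_tool_pos(): TCP position.
- arm.current_eef_rot(): TCP orientation.
- arm.current_wrist_force(): force on the tool from outside, world axes, zero at the start.
- arm.current_wrist_torque(): the same for the moment, N m.
- arm.current_finger_gap(): opening from 0.0 (shut) to 1.0 (fully open).
- arm.current_finger_force(): force on a finger pad.
Only numpy, scipy, OpenCV 4.12 (cv2) and the standard library are available. Lean on these libraries where they do the work, as an engineer would, in place of code of your own. Each camera call takes 0.05 s, during which the arm holds its last target. There are 200 camera calls.

## Task

Set out the bench for smears with the things lying on the open desk (not those by the wall), in a row on the robot's side of the tube rack and parallel to it: the slide box in front of the rack's middle, long side parallel to it, the spirit lamp in front of the timer and the beaker in front of the white cup, each 10 cm straight in front, centre to centre. Then lay the smaller petri dish flat on the middle of the slide box; leave the larger dish where it lies, and everything upright.

Things in the scene. Friction and masses are not known exactly. Their poses are not given: they have to be found in the camera images.
- rack: Dark plastic tube rack holding small coloured-capped microtubes, 50 (x) x 122 (y) mm, 42 mm high over the caps, fixed to the bench. Origin: centre of its underside, on the bench top (z = 0). Its y axis runs along its length, its -x axis points to its front, the robot's side; it is turned at most about 15 degrees either way.
- timer_unit: Small pale digital bench timer, 65 x 65 mm, 19 mm high, fixed, in line with the rack beyond one of its ends (left or right, it varies), its centre 125 mm from the rack's. Origin: centre of its underside; axes parallel to the rack's, -x is its front.
- cup: White opaque plastic cup, empty, 76 mm across the rim, 79 mm high, fixed, in line with the rack beyond its other end, its centre 125 mm from the rack's. Origin: centre of its underside; axes parallel to the rack's, -x is its front.
- slide_box: Loose oblong cardboard-coloured slide box, shut (the lid does not move), 82 (x) x 52 (y) mm, flat top at 24.5 mm, 90 g. Origin: centre of its underside; x is its long axis. Grip it across the 52 mm. It lies on the open desk; a like one in the far right corner by the wall belongs to the room and is not meant.
- lamp: Loose small glass spirit lamp, round, 58 mm across its body (the lowest 47 mm), with a pale ground cap on top, fixed to it, 30 mm across from 52 to 78 mm up; whole height 78 mm, 150 g. Origin: centre of its underside, z up. It may be lifted by the cap. It stands on the open desk; a like one at the far right by the wall belongs to the room and is not meant.
- beaker: Loose glass beaker partly filled, pink, round, 52 mm across, 64 mm high, 60 g. Origin: centre of its underside, z up. Grip it across the outside.
- small_dish: Loose petri dish with lid, the smaller of two, round, 65 mm across, 15 mm high, 30 g, its filling reddish. Origin: centre of its underside, z up. Grip it across the outside.
- large_dish: Loose petri dish with lid, the larger of two, 73 mm across, 15 mm high, its filling pale cream. Not needed: leave it where it lies. Origin: centre of its underside.

How it is judged:
By the outcome, as a careful person would: the job done as asked, in the order asked, and still so for the second after the job is handed in, with the robot touching nothing.
It also fails if it takes over 96 s, if anything falls off the work surface, if the arm or the gripper's body presses on something with over 40 N, if the wrist force passes 120 N, or if a joint passes its speed limit or range.

## Working session

There is one attempt and no reset: what is moved stays moved. The work goes in short steps, each a Python script; the robot and the scene stay as the last script left them, time stands still between calls to the robot, and variables do not carry over. Pictures are saved under pics/ and viewed, at most 14 in all, crops included, and the job is handed in when it is done.

```bash
mkdir -p pics; ls; python3 - <<'E'
from rig import arm
import cv2
for c in ("scene","top"):
    d=arm.read_camera(c)
    cv2.imwrite(f"pics/{c}0.png",d["image"][:,:,::-1])
    print(c,d["fx"],d["cx"],d["cy"],d["rvec"],d["tvec"])
    for n in ("rack","timer_unit","cup","slide_box","lamp","beaker","small_dish","large_dish"):
        print(n,[(r["uv"],round(r["score"],2)) for r in arm.recognise(n,c)])
print(arm.current_clock(), arm.current_eef_rot())
E
```

```text
pics
scene 458.35193154594765 322.1869785095857 239.18832719048694 [ 0.95403438 -2.41656952  1.11476138] [ 454.56736995  239.15351176 1069.77420154]
rack [([314.4, 233.6], 0.95), ([351.0, 207.6], 0.73)]
timer_unit [([285.5, 255.4], 0.72)]
cup [([348.8, 206.7], 0.71), ([429.6, 206.6], 0.31)]
slide_box [([211.7, 337.3], 0.87)]
lamp [([247.6, 284.0], 0.74)]
beaker [([280.2, 307.6], 0.96)]
small_dish [([394.6, 186.4], 0.62), ([429.0, 204.9], 0.47)]
large_dish [([429.2, 206.6], 0.73), ([346.4, 209.2], 0.39)]
top 442.54299089800537 322.2826865778037 240.1419518809372 [ 2.13216794 -2.11983278  0.21114446] [  75.23987036  520.03252676 1041.70368047]
rack [([337.5, 205.4], 0.92)]
timer_unit [([287.6, 204.6], 0.61)]
cup [([386.4, 206.7], 0.66)]
slide_box [([157.2, 236.1], 0.95)]
lamp [([229.6, 215.9], 0.6)]
beaker [([223.5, 261.0], 0.75)]
small_dish [([477.7, 211.2], 0.84)]
large_dish [([477.2, 273.3], 0.6), ([160.6, 235.1], 0.32)]
0.9 [4.38244936e-05 9.81358230e-01 1.92187465e-01 2.62679402e-05]
```

View pics/scene0.png

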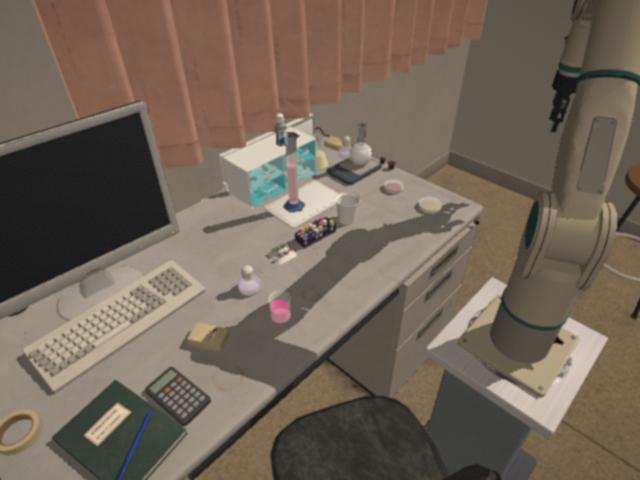

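View pics/top0.png

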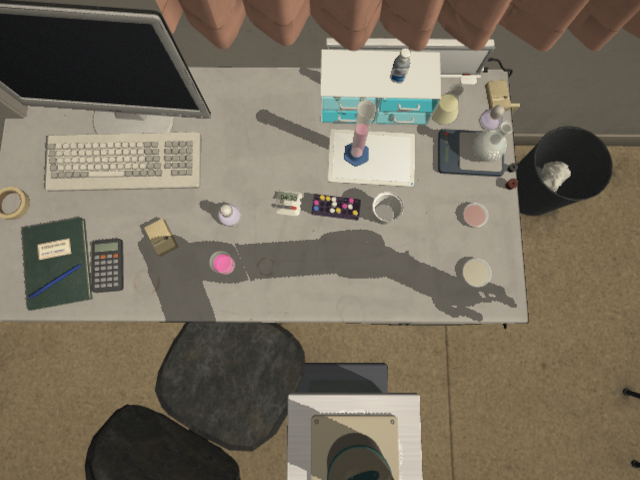

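The top view shows the rack at (336,206), the timer to its left at (287,203) and the cup to its right at (388,207). The loose things are the box (158,236), lamp (229,215), beaker (223,263), reddish small dish (475,215) and cream dish (477,272). The like box and lamp by the wall are at (498,95) and (492,118).

```bash
cat > h.py <<'E'
from rig import arm
import numpy as np, cv2
from scipy.optimize import minimize
from scipy.spatial.transform import Rotation as R
def cyl(r,z0,z1,n=40):
    a=np.linspace(0,2*np.pi,n,endpoint=False)
    return np.array([[r*np.cos(t),r*np.sin(t),z] for z in(z0,z1) for t in a])
def box(x,y,h): return np.array([[i*x/2,j*y/2,z] for i in(-1,1) for j in(-1,1) for z in(0,h)],float)
SH=dict(rack=[box(50,122,42)],timer_unit=[box(65,65,19)],cup=[np.vstack([cyl(28,0,1),cyl(38,78,79)])],
 slide_box=[box(82,52,24.5)],lamp=[cyl(29,0,47),cyl(15,47,78)],beaker=[cyl(26,0,64)],
 small_dish=[cyl(32.5,0,15)],large_dish=[cyl(36.5,0,15)])
def render(name,p,cam,z=0,S=4):
    m=np.zeros((480*S,640*S),np.uint8); c,s=np.cos(p[2]),np.sin(p[2])
    K=np.array([[cam["fx"],0,cam["cx"]],[0,cam["fy"],cam["cy"]],[0,0,1]])
    for P in SH[name]:
        Q=P@np.array([[c,s,0],[-s,c,0],[0,0,1]])+[p[0],p[1],z]
        uv=cv2.projectPoints(Q,np.array(cam["rvec"]),np.array(cam["tvec"]),K,None)[0][:,0]
        h=cv2.convexHull(((uv+.5)*S*16).astype(np.float32))
        cv2.fillPoly(m,[np.round(h).astype(np.int32)],255,shift=4)
    return cv2.resize(m,(640,480),interpolation=cv2.INTER_AREA)/255.
def ray(uv,cam,z):
    Rm=cv2.Rodrigues(np.array(cam["rvec"]))[0]; o=-Rm.T@np.array(cam["tvec"])
    d=Rm.T@np.array([(uv[0]-cam["cx"])/cam["fx"],(uv[1]-cam["cy"])/cam["fy"],1])
    return (o+d*(z-o[2])/d[2])[:2]
def fit(name,cam,camname,yaws=(0,),z=0):
    ts=arm.trace(name,camname)
    if not ts: return None
    t=ts[0]; M=t["pixels"].astype(float); h=max(P[:,2].max() for P in SH[name])
    x0=ray(t["uv"],cam,z+h/2); best=None
    def cost(q):
        r=render(name,(q[0],q[1],q[2]/50 if len(q)>2 else 0),cam,z)
        return 1-np.minimum(r,M).sum()/np.maximum(r,M).sum()
    for y in yaws:
        q0=list(x0)+([y*50] if len(yaws)>1 else [])
        S=np.vstack([q0]+[np.array(q0)+np.eye(len(q0))[i]*10 for i in range(len(q0))])
        r=minimize(cost,q0,method="Nelder-Mead",options=dict(initial_simplex=S,xatol=.2,fatol=1e-4,maxiter=120))
        if best is None or r.fun<best.fun: best=r
    p=list(best.x); 
    if len(p)>2:p[2]/=50
    return np.round(p,3),round(1-best.fun,3),round(t["score"],2)
E
cat > m.py <<'E'
from h import *
for c in("top","scene"):
    cam=arm.read_camera(c)
    for n in SH:
        y=(0,) if n not in("rack","slide_box","timer_unit") else ((-.6,0,.6,1.2,1.8) if n=="slide_box" else (-.2,.2))
        print(c,n,fit(n,cam,c,y))
E
python3 m.py
```

```text
top rack (array([ 6.11051e+02,  4.42180e+01, -1.24000e-01]), np.float64(0.848), 0.91)
top timer_unit (array([ 6.24901e+02,  1.66916e+02, -6.40000e-02]), np.float64(0.824), 0.86)
top cup (array([463.179, 311.913]), np.float64(0.595), 0.6)
top slide_box (array([531.554, 488.522,   0.559]), np.float64(0.873), 0.79)
top lamp (array([586.38 , 312.923]), np.float64(0.778), 0.98)
top beaker (array([463.448, 325.109]), np.float64(0.935), 0.67)
top small_dish (array([ 597.14 , -317.162]), np.float64(0.902), 0.89)
top large_dish (array([ 446.33 , -311.426]), np.float64(0.961), 0.55)
scene rack (array([ 6.08414e+02,  4.43440e+01, -4.60000e-02]), np.float64(0.784), 0.84)
scene timer_unit (array([ 6.23311e+02,  1.68705e+02, -2.35000e-01]), np.float64(0.707), 0.72)
scene cup (array([596.903, -81.384]), np.float64(0.941), 0.68)
scene slide_box (array([5.30687e+02, 4.87793e+02, 5.30000e-01]), np.float64(0.948), 0.88)
scene lamp (array([588.139, 317.066]), np.float64(0.78), 0.9)
scene beaker None
scene small_dish (array([ 594.008, -318.161]), np.float64(0.861), 0.73)
scene large_dish (array([ 445.092, -310.414]), np.float64(0.918), 0.65)
```

```bash
cat >> h.py <<'E'
Y=-.105; C=np.array([610,43.7]); F=np.array([-np.cos(Y),-np.sin(Y)]); L=np.array([-np.sin(Y),np.cos(Y)])
T=dict(slide_box=C+100*F,lamp=C+125*L+100*F,beaker=C-125*L+100*F)
def q(psi): return [0,float(np.cos(psi/2)),float(np.sin(psi/2)),0]
def P(xy,z): return [float(xy[0]),float(xy[1]),float(z)]
def chk(xy,z,psi):
    j=arm.inverse_kinematics(P(xy,z),q(psi)); return None if j is None else np.round(j,2)
E
python3 - <<'E'
from h import *
for k in(-1,0,1):
    for n,xy,z,p in(("box",(531,488.1),170,.545),("boxT",T["slide_box"],170,.545+.921),("lamp",(587.3,315),225,0),("lampT",T["lamp"],225,0),
      ("bk",(463.4,325),195,Y),("bkT",T["beaker"],195,Y),("dish",(595.5,-317.7),165,Y+np.pi/2),("dishT",T["slide_box"],190,Y+np.pi/2)):
        print(k,n,chk(xy,z,p+k*np.pi))
E
```

```text
-1 box [-0.3   1.25 -1.06  1.41  1.13  1.16  0.59]
-1 boxT [-0.47  0.89  0.48  2.06 -1.    0.44 -2.45]
-1 lamp [-0.22  0.93 -0.56  1.59  0.62  0.81  0.53]
-1 lampT [-0.08  0.8  -0.46  1.92  0.63  0.57  0.61]
-1 bk [-0.5   0.83 -0.25  1.89  0.41  0.47  0.43]
-1 bkT [ 0.39  0.81 -0.46  2.06  0.82  0.45  0.75]
-1 dish [ 0.17  1.03  0.52  1.59 -0.7   0.71 -2.23]
-1 dishT [-0.47  0.85  0.48  2.05 -0.91  0.46 -2.53]
0 box [-0.88  1.01  0.19  1.43 -0.25  0.72 -1.62]
0 boxT [-0.11  0.83 -0.07  2.05  0.2   0.28 -0.46]
0 lamp [-0.66  0.88  0.22  1.6  -0.26  0.69 -1.89]
0 lampT [-0.5   0.76  0.19  1.93 -0.28  0.47 -1.68]
0 bk [-0.84  0.84  0.28  1.9  -0.48  0.46 -1.89]
0 bkT [ 0.02  0.78  0.1   2.08 -0.24  0.3  -1.36]
0 dish [ 0.52  0.96 -0.13  1.58  0.19  0.61  0.19]
0 dishT [-0.1   0.79 -0.09  2.04  0.21  0.32 -0.47]
1 box [-0.3   1.25 -1.06  1.41  1.13  1.16  0.59]
1 boxT [-0.47  0.89  0.48  2.06 -1.    0.44 -2.45]
1 lamp [-0.22  0.93 -0.56  1.59  0.62  0.81  0.53]
1 lampT [-0.08  0.8  -0.46  1.92  0.63  0.57  0.61]
1 bk [-0.5   0.83 -0.25  1.89  0.41  0.47  0.43]
1 bkT [ 0.39  0.81 -0.46  2.06  0.82  0.45  0.75]
1 dish [ 0.17  1.03  0.52  1.59 -0.7   0.71 -2.23]
1 dishT [-0.47  0.85  0.48  2.05 -0.91  0.46 -2.53]
```

```bash
python3 - <<'E'
from h import *
b=(531,488.1)
arm.move_ptp(P((470,0),380),q(.5))
arm.move_ptp(P(b,260),q(.545))
arm.line_to(P(b,190),150)
hit=arm.line_to(P(b,161),30,force_limit=6)
print(hit,arm.current_tool_pos(),arm.current_wrist_force(),arm.current_clock())
E
```

```text
False [531.109927   488.23618252 161.25279494] [0.04710901 1.12739547 0.75498402] 7.6667
```

```bash
python3 - <<'E'
from h import *
b=(531,488.1)
arm.line_to(P(b,174),80)
arm.gripper_to(0.0)
print(arm.current_finger_gap(),arm.current_finger_force(),arm.current_wrist_force())
arm.line_to(P(b,270),200)
t=T["slide_box"]
arm.move_ptp(P(t,250),q(.545+.921))
arm.line_to(P(t,195),150)
print(arm.current_finger_gap(),arm.current_clock(),arm.current_wrist_force())
print(arm.line_to(P(t,173.5),40,force_limit=6),arm.current_tool_pos(),arm.current_wrist_force())
arm.gripper_to(1.0)
arm.line_to(P(t,260),200)
d=arm.read_camera("top"); cv2.imwrite("pics/top1.png",d["image"][:,:,::-1])
print(arm.current_clock())
E
```

```text
0.5928790788591523 62.90105223655701 [ 0.74566913 -0.46587376  3.02221442]
0.5986026136385776 11.1417 [-0.47268846 -0.25925865 -0.89419019]
True [510.49783083  54.07300617 174.19265771] [ 0.00988875 -0.80047064  6.88286631]
12.7417
```

View pics/top1.png

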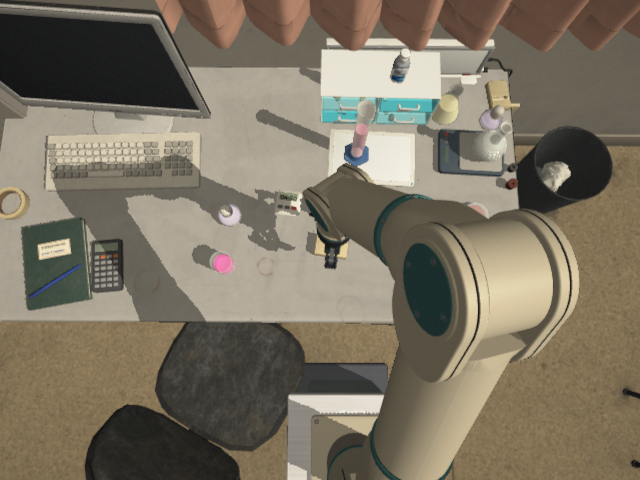

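The box now lies in front of the rack at about (332,243). Next is the lamp.

```bash
python3 - <<'E'
from h import *
def job(n,b,zg,psi,zup,zt):
    arm.move_ptp(P(b,zup),q(psi)); arm.line_to(P(b,zg),120)
    arm.gripper_to(0.0)
    print(n,"grip",arm.current_finger_gap(),arm.current_finger_force(),arm.current_wrist_force())
    arm.line_to(P(b,zup),200)
    t=T[n]
    arm.move_ptp(P(t,zup),q(psi)); arm.line_to(P(t,zg+20),150)
    print(arm.line_to(P(t,zg-1),40,force_limit=6),arm.current_tool_pos(),arm.current_finger_gap())
    arm.gripper_to(1.0); arm.line_to(P(t,zup),200)
    print(arm.current_clock())
job("lamp",(587.3,315),223,.4,310,0)
arm.move_ptp(P((463.4,325),310),q(Y))
d=arm.read_camera("top"); cv2.imwrite("pics/top2.png",d["image"][:,:,::-1])
print(fit("lamp",d,"top"))
print(fit("beaker",d,"top"),fit("slide_box",d,"top",(1.2,1.6)))
d=arm.read_camera("scene")
print(fit("lamp",d,"scene"),fit("slide_box",d,"scene",(1.2,1.6)),fit("cup",d,"scene"))
print(T)
E
```

```text
lamp grip 0.3214092016925911 59.19368601083988 [-0.08737055 -0.59550084  4.51844924]
True [523.74160567 178.38001163 223.59731444] 0.31752805760399805
18.775
(array([524.147, 178.278]), np.float64(0.814), 0.94)
(array([455.562, 324.675]), np.float64(0.487), 0.72) (array([510.789,  54.738,   1.432]), np.float64(0.935), 0.71)
(array([525.348, 177.164]), np.float64(0.736), 0.97) (array([509.144,  54.607,   1.457]), np.float64(0.905), 0.72) (array([596.746, -81.591]), np.float64(0.916), 0.88)
{'slide_box': array([510.55074373,  54.18071688]), 'lamp': array([523.65163983, 178.49228723]), 'beaker': array([497.44984762, -70.13085346])}
```

View pics/top2.png

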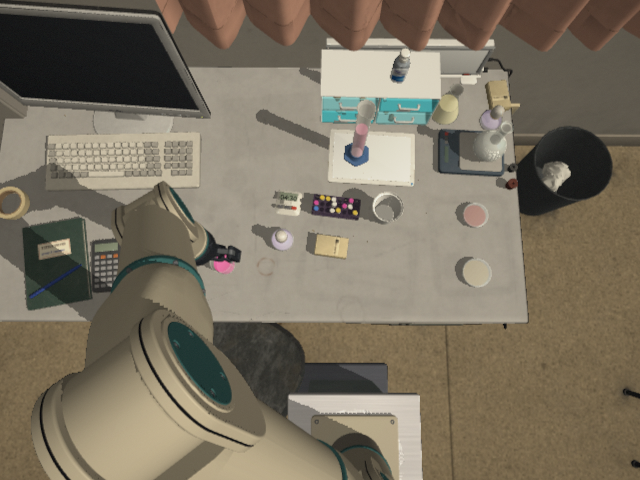

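The lamp stands at (283,240) in front of the timer and the box at (332,246), both within 2 mm of target. Next is the beaker.

```bash
python3 - <<'E'
from h import *
n,b,zg,psi,zup="beaker",(463.4,325.1),195,Y,315
arm.line_to(P(b,zg),100)
arm.gripper_to(0.0)
print(arm.current_finger_gap(),arm.current_finger_force(),arm.current_wrist_force())
arm.line_to(P(b,zup),150)
t=T[n]
arm.line_to(P((t[0]-30,130),zup),200); arm.line_to(P(t,zup),200,attitude=q(psi))
arm.line_to(P(t,zg+15),120)
print(arm.line_to(P(t,zg-1),40,force_limit=6),arm.current_tool_pos(),arm.current_finger_gap())
arm.gripper_to(1.0); arm.line_to(P(t,zup),200)
d=(595.5,-317.7)
arm.move_ptp(P(d,260),q(Y+np.pi/2))
print(arm.current_clock())
c=arm.read_camera("top"); cv2.imwrite("pics/top3.png",c["image"][:,:,::-1])
print(fit("beaker",c,"top"),fit("lamp",c,"top"),fit("slide_box",c,"top",(1.2,1.6)))
c=arm.read_camera("scene"); cv2.imwrite("pics/sc3.png",c["image"][:,:,::-1])
print(fit("beaker",c,"scene"),fit("small_dish",c,"scene"))
E
```

```text
0.58377336626296 61.792996613148716 [-1.23075738 -1.56635714  5.76655793]
True [497.61633982 -70.56804087 195.18559079] 0.5902904266795383
28.8
(array([497.429, -70.648]), np.float64(0.938), 0.58) (array([523.799, 179.472]), np.float64(0.836), 0.88) (array([510.146,  55.419,   1.437]), np.float64(0.949), 0.78)
(array([496.307, -72.488]), np.float64(0.898), 0.86) (array([ 592.834, -319.158]), np.float64(0.913), 0.58)
```

View pics/top3.png

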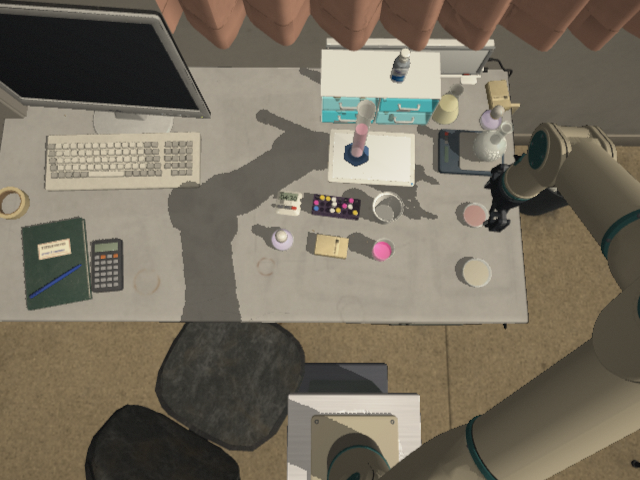

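The beaker is in place at (383,250), and the hand is above the small dish at (475,215).

```bash
python3 - <<'E'
from h import *
d=(595.2,-317.9); psi=Y+np.pi/2
arm.line_to(P(d,195),120)
print(arm.line_to(P(d,169.5),40,force_limit=6))
arm.gripper_to(0.0)
print(arm.current_finger_gap(),arm.current_finger_force(),arm.current_wrist_force(),arm.current_tool_pos())
arm.line_to(P(d,300),150)
print(arm.current_finger_gap(),arm.current_clock())
arm.move_ptp(P((500,-150),300),q(psi))
c=arm.read_camera("scene"); cv2.imwrite("pics/sc4.png",cv2.resize(c["image"][130:330,180:480,::-1],None,fx=2.5,fy=2.5))
E
```

```text
False
0.7331373154921101 65.87180256843567 [-0.43598345  0.29181902  4.60672356] [ 595.66833709 -317.98985403  170.47640753]
0.7351514814928974 31.9833
```

View pics/sc4.png

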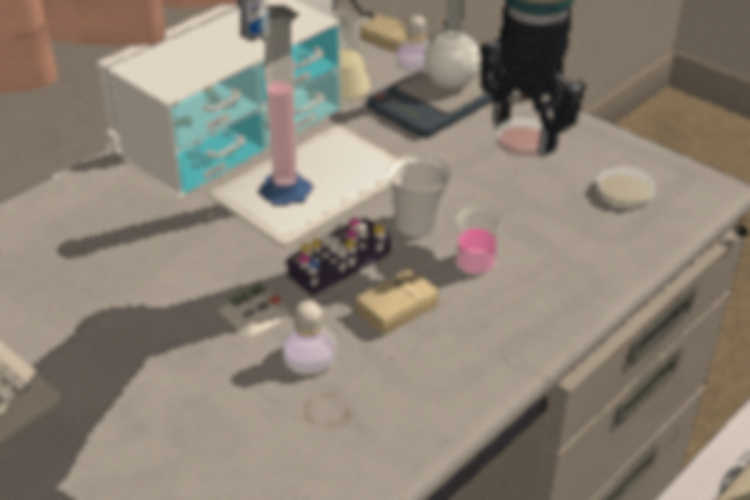

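The three set things stand in a row in the crop, with a reddish dish between the fingers at (522,137). I'll check that it is held.

```bash
python3 - <<'E'
from h import *
c=arm.read_camera("scene")
K=np.array([[c["fx"],0,c["cx"]],[0,c["fy"],c["cy"]],[0,0,1]])
uv=cv2.projectPoints(np.array([[500,-150,140.],[595,-318,7]]),np.array(c["rvec"]),np.array(c["tvec"]),K,None)[0][:,0]
print((uv-[180,130])*2.5,arm.current_finger_gap(),arm.current_finger_force(),arm.current_tool_pos())
print([(r["uv"],r["score"]) for r in arm.recognise("small_dish","scene")])
E
```

```text
[[521.80756612 135.29115485]
 [531.55715028 140.63608738]] 0.735684977270713 65.56785106658936 [ 501.01142455 -151.59450196  299.73867577]
[([386.4, 184.7], 0.67)]
```

```bash
python3 - <<'E'
from h import *
t=(510.3,54.9); psi=Y+np.pi/2
arm.line_to(P(t,300),200,attitude=q(psi))
arm.line_to(P(t,210),120)
arm.pause(.3)
print(arm.line_to(P(t,193.5),25,force_limit=5),arm.current_tool_pos(),arm.current_wrist_force(),arm.current_finger_gap())
arm.gripper_to(1.0)
arm.line_to(P(t,300),120)
arm.move_ptp(P((480,-330),380),q(psi-1))
print(arm.current_clock())
c=arm.read_camera("top"); cv2.imwrite("pics/top5.png",cv2.resize(c["image"][150:310,240:520,::-1],None,fx=2.8,fy=2.8))
print(fit("small_dish",c,"top",z=24.5),fit("slide_box",c,"top",(1.2,1.6)),fit("lamp",c,"top"),fit("beaker",c,"top"),fit("large_dish",c,"top"))
c=arm.read_camera("scene"); cv2.imwrite("pics/sc5.png",cv2.resize(c["image"][130:330,180:480,::-1],None,fx=2.5,fy=2.5))
print(fit("small_dish",c,"scene",z=24.5),fit("slide_box",c,"scene",(1.2,1.6)))
E
```

```text
True [510.1740066   54.93063289 194.82622315] [-0.21493114 -0.49582433  5.81965095] 0.7341142549032446
38.7417
(array([510.917,  56.858]), np.float64(0.879), 0.66) (array([510.813,  80.775,   1.265]), np.float64(0.15), 0.65) (array([524.38 , 178.959]), np.float64(0.817), 0.9) (array([498.523, -70.546]), np.float64(0.893), 0.86) (array([ 445.788, -310.951]), np.float64(0.96), 0.67)
(array([508.293,  54.216]), np.float64(0.888), 0.72) (array([508.675,  57.478,   1.461]), np.float64(0.442), 0.64)
```

View pics/top5.png

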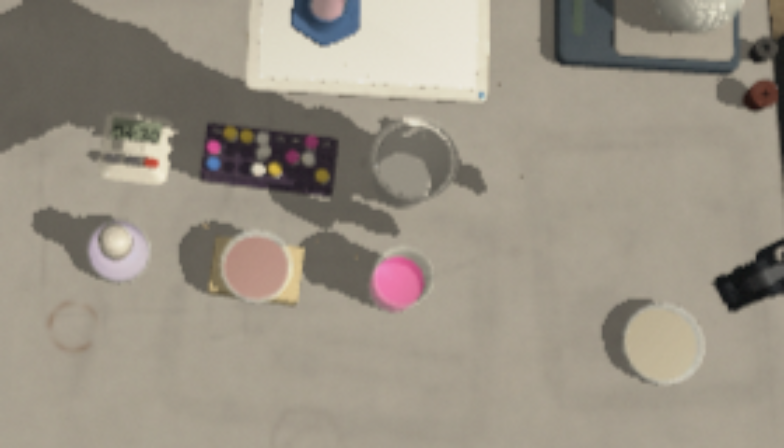

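View pics/sc5.png

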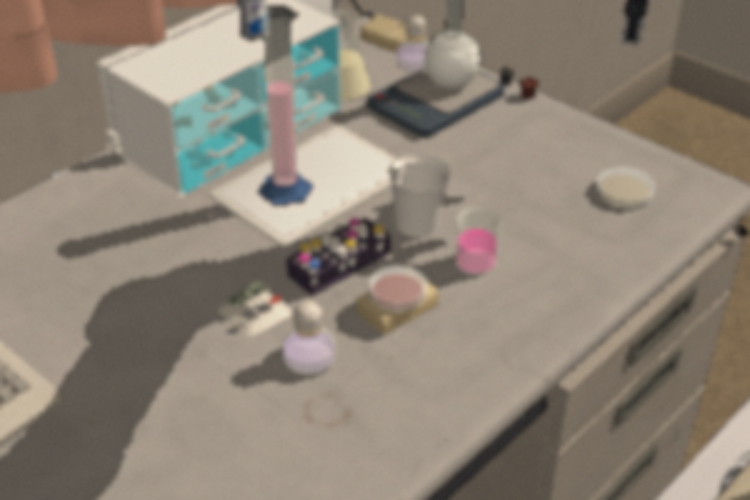

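Both crops show the dish lying flat on the middle of the box, at (257,266) in the top crop. The lamp and beaker stand upright in the row, and the large dish hasn't moved.

```bash
python3 -c "
from rig import arm
print(arm.hand_in())"
```

```text
the job is handed in; nothing more can be done
None
```

The job is handed in at about 39 s: slide box, lamp and beaker are within about 2 mm of their places in front of the rack, timer and cup, the small dish lies flat on the middle of the box, and the large dish was left alone.

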